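# Clamp down the lid of a pressure cooker

### The arm

A 7-joint arm with a two-finger parallel gripper is mounted at the origin on a cart in front of the work surface, level with it; the furniture and walls round the work are solid. World frame = base frame: x ahead of the robot, y to its left, z up, the work surface at z = 0. Lengths are in m, angles in degrees, forces in N, time in s.
With the tool pointing down it reaches from about 0.35 to 0.9 m from the base axis. Payload 8.1 kg.
Tool frame: the origin (TCP) lies midway between the tips of the shut fingers; the grasp point (between the pads) lies 19 mm behind it; z points along the fingers, y is the line along which they close (so a half turn about z gives the same grasp; the last joint's range is limited). The gripper opens to 92 mm and grips with 3 to 60 N. Pads are 19 mm wide; open, the fingers measure 130 mm over their backs; the gripper's body (75 mm by 190 mm) begins 47 mm behind the grasp point.
Start: joints at [-5.879, 24.895, 1.432, 90.138, -0.665, 64.973, -4.303], TCP at [0.625, -0, 0.227] pointing down, gripper open.
Joint ranges: [-149.89, 149.89], [-25.12, 119.58], [-72.63, 75.52], [4.76, 147.25], [-75.54, 255.54], [6.69, 114.76], [-157.13, 157.13]. Speed limits (degrees/s): [127.2, 127.2, 172.46, 172.46, 180, 180, 180].

### API

Orientations are given as a 3x3 rotation matrix whose columns are the frame's x, y, z axes.
In Python, from bench import arm gives the robot as it stands. The module is installed in compiled form; this text tells all that it offers.
- The arm moves only by the shell command python3 -m crank 'ROWS' [FORCE]. ROWS is JSON, a list of rows, each a list of 3 entries, a list of its own where there are three numbers: the shift along the tool's x, y, z in m, then the turn, a rotation vector about the tool's x, y, z in degrees, then the closure, from 0 (fully open) to 1 (shut). A call has 1 to 20 rows; each row shifts and turns the commanded pose from where the row before left it, along the tool's axes as they then stand; what a row does not reach is not made up. A row lasts 1/10 s, in which the tool goes at most 50 mm and 8.59 degrees, less where a joint would pass 70% of its speed; a pose out of reach is approached as far as the arm can. A call with a gripper value outside its range is refused whole. The fingers move at their own pace and stop on an object; FORCE is the grip in N (left out, the last holds). Time passes only in rows, so rows that do not move let the fingers close. It gives the time, the measured TCP pose, the force, the opening and the grip force at its end, in the units of the state.
- arm.state(): the state, without advancing time (a new reading comes with each control period).
- arm.read_camera(name): name is "scene" or "side" or "wrist"; returns the picture (420x560x3 uint8, red, green, blue); there is no depth.
- arm.camera_params(name): a dict with "camera_matrix" (3x3 intrinsics, pixels), "k1" (the pictures are not rectified: a ray, as slopes to the right and down, at radius r is drawn at 1 + k1 r^2 times it, then the intrinsics apply), "eye" and "rotation" of the camera in the world. Camera axes: x right, y down, z forward; pixel columns grow to the right and rows downward; lengths in m; the calibration is good to about 2 mm. A picture is of the moment at which its call begins: read the wrist's pose just before it. camera_params takes no time and is no camera call; for the wrist camera it gives the pose at the moment of the call.
- arm.close_job(): hands the job in; it is judged then, once.
Trained networks look in the newest picture that a camera, given by its name, has taken for a name from the list of things; names that differ only in an ending like _2 or _b are one class to them, and where a whole thing is asked for, a point or a joint stands for the part that bears it (a point fixed in the world has none). Each returns a list of dicts, best first, with "conf" (0 to 1); they miss things now and then, are a little off and sometimes report something else, mostly with a low value. They report only what shows in the picture. A call takes as long as a camera call.
- arm.look_for(target, camera): "xyz" ([x, y, z] in m, in the coordinates of the camera as it stood for that picture, good to about 4 mm: the middle of the surface that is visible of it).
- arm.place_of(target, camera): "xyz" ([x, y, z] in m, in the coordinates of the camera as it stood for that picture, good to about 4 mm: a listed point, or the origin of a listed thing).
The state is a dict: "time_s": time; "joint_pos": joint angles; "dq": joint speeds; "joint_efforts": joint torques, N m; "tcp_pos": TCP position; "tool_rot": TCP orientation; "ft_force": force on the tool from outside, world axes, zero at the start; "torque": the same for the moment, N m; "grip_width": opening from 0.0 (shut) to 1.0 (fully open); "grip_force": force on a finger pad.
Only numpy, scipy, OpenCV 4.12 (cv2) and the standard library are available. Lean on these libraries where they do the work, as an engineer would, in place of code of your own. Each camera call takes 0.05 s, during which the arm holds its last target. There are 200 camera calls.

### The job

Lock the pressure cooker: swing its loose clamping bar clockwise across the lid until both ends are fully home under the two catches, then wind the three-armed hand wheel clockwise, for more than a full turn, until the bar has come up and is tight against the catches. You feel the wheel run freely and then go stiff: stop when it takes about twice the push, do not force it further, and leave the things standing around alone.

Things in the scene. Friction and masses are not known exactly. Their poses are not given: they have to be found in the camera images.
- cooker: steel pressure cooker, fixed (heavy), 244 mm wide, rim 124 mm high; origin: centre of its underside, z up. Bar and wheel turn about its z axis. Black side handles along +x and -x reach 160 mm from the axis, 92 mm high. Catches stand at +y and -y. The lid is 138 mm high near the axis, 132 mm at 90 mm from it
- catch (a point): pocket of the catch at the cooker's +y, 131 mm from the axis, 150 mm high (the other lies across the lid). Each catch is a steel inverted-L bracket, 119 to 146 mm from the axis, 34 mm wide, about 174 mm high, with a 7 mm hook over the pocket; open on the side the bar comes from (anticlockwise side, seen from above), with a stop on the other
- valve (a point): top of the weight valve on the lid, a 22 mm wide post 157 mm high, 75 mm from the axis; keep clear of it
- bar: flat steel clamping bar across the lid, 268 mm long, 26 mm wide (20 at its ends), 10 mm thick; origin: middle of its underside on the cooker's axis, 146 mm high at the start; its y axis lies along it. It swings about the vertical; the wheel's screw lifts it 8 mm a turn. It must rise 9 to 12 mm (differs, not reported) until its ends bear on the hooks from below
- bar_tip (a point): point on the top of the bar near one end, 125 mm from the axis: the end that goes under the catch at the cooker's +y (the other end lies across the lid)
- yoke (a joint): swing of the bar in rad, growing clockwise seen from above; 1.1 = against the stops, both ends fully under the catches, bar along the cooker's y axis; smaller = not there yet. Pushing the bar's side at 92 mm from the axis takes 3 to 4 N
- wheel (a joint): turn of the hand wheel in rad, growing clockwise seen from above (lifts the bar); starts between 0 and 0.6 and stays where it is left. Pushed at 42 mm from the axis it runs free at about 7 N; once the bar meets the catches (somewhere from 7.0 to 9.5 rad) the push rises: tight is 11 to 15 N, over 21 N is overtightened
- wheel_hub (a point): middle of the top of the black hand wheel's hub, on the cooker's axis, 196 mm high; hub 38 mm wide
- wheel_arm (a point): top of the outer end of one of the wheel's three equal arms (120 degrees apart), 47 mm from the axis, 193 mm high. The arms reach 56 mm from the axis, are 13 mm wide (18 mm round ends) and stand 173 to 193 mm above the worktop, with free space under them: the bar's top comes up to 169 mm at most. The wheel does not rise or sink
- tin_tomato: food tin standing in front of the sink, 75 mm wide, 110 mm high; leave it alone. Origin: centre of its underside
- spice_jar: spice jar with a cap standing in front of the sink, 45 mm wide, 106 mm high; leave it alone. Origin: centre of its underside
- wooden_spoon: wooden spoon lying on the worktop left of the sink, 297 mm long; leave it alone. Origin: centre of its underside

How it is judged (in metres and radians):
On the way, in this order (a step that is already met when the one before it is completed fails the run):
1. the bar is swung home, both ends under the catches (value of joint yoke above 1.03 rad), for 0.2 s.
2. the hand wheel has been wound through a full turn with the bar home (value of joint yoke above 1.03 rad and value of joint wheel above 6.9 rad), for 0.1 s.
At the end, for the whole second after the job is handed in: the bar is home under both catches (its swing above 1.03 rad of 1.1), the wheel has been wound past a full turn and is at rest, and by itself it holds the bar against the catches with more than 60 N in all (all of step 2 and contact force between bar and anything else above 60 N and velocity of joint wheel between -0.05 and 0.05 rad/s); the robot touches nothing.
It fails at once if the screw is overtightened: the bar bears on the catches with more than 500 N (contact force between bar and anything else above 500 N).
It fails at once if the tin tomato is moved more than 30 mm (distance of tin_tomato from where it was at the start of the episode above 0.03 m).
It fails at once if the spice jar is moved more than 30 mm (distance of spice_jar from where it was at the start of the episode above 0.03 m).
It fails at once if the wooden spoon is moved more than 30 mm (distance of wooden_spoon from where it was at the start of the episode above 0.03 m).
It also fails if it takes over 72 s, if anything falls off the work surface, if the arm or the gripper's body presses on something with over 40 N, if the wrist force passes 120 N, or if a joint passes its speed limit or range.

## Working session

There is one attempt and no reset: what is moved stays moved. The work goes in short steps, Python scripts to look and compute and a shell command to move; the robot and the scene stay as the last step left them, time stands still between calls to the robot, and variables do not carry over. Pictures are saved under pics/ and viewed, at most 10 in all, crops included, and the job is handed in when it is done.

```bash
mkdir -p pics; cat > h.py <<'E'
import numpy as np, cv2
from bench import arm
def look(cam,names,read=True):
    p=arm.camera_params(cam)
    img=arm.read_camera(cam)
    R=np.array(p['rotation']);e=np.array(p['eye'])
    out={}
    for n in names:
        for r in arm.place_of(n,cam)[:2]:
            w=R@np.array(r['xyz'])+e
            print(cam,n,round(r['conf'],2),w.round(4))
    return img,p
def save(img,name): cv2.imwrite('pics/'+name,img[:,:,::-1])
E
python3 - <<'E'
from h import *
s=arm.state();print(s['time_s'],s['tcp_pos'],np.round(s['tool_rot'],3).tolist())
N=['cooker','catch','valve','bar','bar_tip','wheel_hub','wheel_arm','tin_tomato','spice_jar','wooden_spoon']
a,_=look('scene',N);b,_=look('side',N)
save(a,'a.png');save(b,'b.png')
E
```

```text
0.0 [ 6.24473627e-01 -9.24073335e-05  2.25936074e-01] [[0.0, 1.0, -0.002], [1.0, -0.0, -0.0], [-0.0, -0.002, -1.0]]
scene cooker 0.67 [ 0.4714 -0.2931 -0.0058]
scene catch 0.95 [ 0.4137 -0.1757  0.154 ]
scene valve 0.81 [ 0.4959 -0.2139  0.1554]
scene bar 0.58 [ 0.4744 -0.2877  0.147 ]
scene bar_tip 0.79 [ 0.3557 -0.2568  0.1552]
scene wheel_hub 0.56 [ 0.4744 -0.2866  0.1964]
scene wheel_arm 0.88 [ 0.5156 -0.28    0.1946]
scene tin_tomato 0.72 [ 0.4567 -0.0728 -0.002 ]
scene tin_tomato 0.32 [ 0.4688 -0.2935 -0.0049]
scene wooden_spoon 0.63 [0.5964 0.3167 0.0008]
side cooker 0.84 [ 0.4774 -0.2922 -0.0022]
side catch 0.93 [ 0.4142 -0.1724  0.1516]
side valve 0.88 [ 0.4954 -0.2175  0.1634]
side bar 0.9 [ 0.4759 -0.2919  0.15  ]
side bar_tip 0.85 [ 0.3555 -0.2579  0.1576]
side wheel_hub 0.73 [ 0.4713 -0.2904  0.201 ]
side wheel_arm 0.6 [ 0.5234 -0.2845  0.1978]
side tin_tomato 0.63 [ 0.4582 -0.0761  0.0046]
side spice_jar 0.68 [0.4428 0.0611 0.004 ]
side wooden_spoon 0.97 [0.6007 0.3125 0.0054]
```

View pics/a.png

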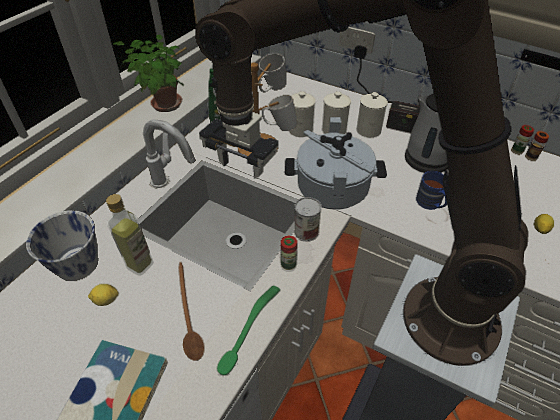

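View pics/b.png

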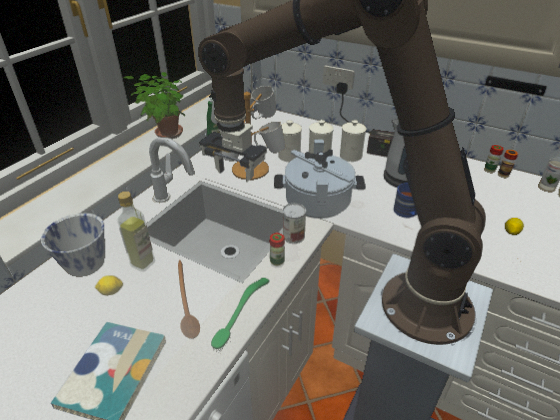

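The scene shows the cooker at about pixel (335,170), the wheel at (341,143) and the bar running left-front to right-back under it. The tin is at (307,220) and the jar at (289,252). The two views agree: axis ≈ (0.4735, -0.290), near bar end at 164°, +y catch at 117°.

The plan is to shut the fingers and swing the near end clockwise, with the tool's x axis along the push.

```bash
python3 -m crank '[[[-0.029,-0.0248,0],[0,0,0],1],[[-0.03,-0.0248,0],[0,0,0],1],[[-0.03,-0.0248,0],[0,0,0],1],[[-0.03,-0.0248,0],[0,0,0],1],[[-0.03,-0.0248,0],[0,0,0],1],[[-0.029,-0.0248,0],[0,0,0],1],[[-0.029,-0.0248,0],[0,0,0],1],[[-0.029,-0.0248,0],[0,0,0],1],[[-0.029,-0.0248,0],[0,0,0],1],[[-0.029,-0.0248,0],[0,0,0],1],[[0,0,0],[0,0,8],1],[[0,0,0],[0,0,8],1],[[0,0,0],[0,0,0],1],[[0,0,0],[0,0,0],1]]' 20
python3 - <<'E'
from h import *
s=arm.state();print(s['tcp_pos'],np.round(s['tool_rot'],3).tolist(),np.round(s['joint_pos'],1),s['ft_force'],s['torque'])
N=['bar','bar_tip','wheel_hub','wheel_arm','catch','valve']
a,_=look('wrist',N);save(a,'c.png')
look('side',N)
E
```

```text
time_s: 2.5
tcp_pos: [0.3772, -0.2938, 0.2268]
tool_rot: [[0.271, 0.963, 0.0], [0.963, -0.271, -0.0], [-0.0, 0.0, -1.0]]
ft_force: [0.8, 0.0, 0.0]
grip_width: 0.005
grip_force: 0.0
[ 0.37715829 -0.29382223  0.22679729] [[0.271, 0.963, 0.0], [0.963, -0.271, -0.0], [-0.0, 0.0, -1.0]] [ 21.5  11.   11.9 110.7  -2.6  58.6  18.8] [0.78533376 0.0486303  0.03294074] [ 0.01477805 -0.03829778  0.04005195]
wrist bar_tip 0.61 [ 0.3539 -0.255   0.1551]
wrist wheel_hub 0.93 [ 0.4744 -0.2914  0.196 ]
wrist wheel_arm 0.59 [ 0.5242 -0.2812  0.1921]
wrist valve 0.62 [ 0.5    -0.2193  0.1583]
side bar 0.59 [ 0.4771 -0.2916  0.1533]
side bar_tip 0.54 [ 0.3527 -0.2598  0.1595]
side wheel_hub 0.53 [ 0.4723 -0.29    0.2012]
side wheel_arm 0.56 [ 0.5235 -0.2823  0.1999]
side catch 0.84 [ 0.4148 -0.1726  0.1508]
side valve 0.7 [0.6003 0.3113 0.0014]
side valve 0.21 [ 0.4795 -0.2927  0.1496]
```

View pics/c.png

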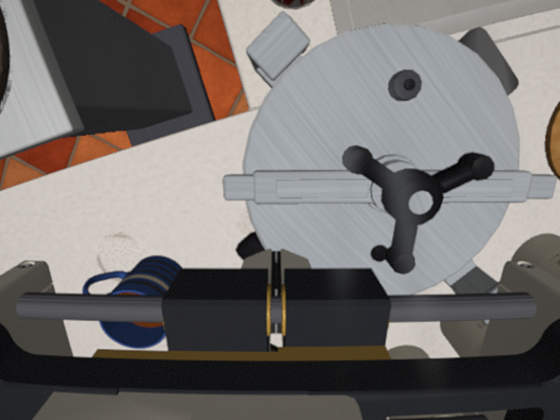

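The wrist view shows the valve at (404,84) and the bar from (225,187) to (555,185). The wheel arms are at (357,158), (480,165) and (403,260), and the last has a small black nub beside it at (380,254). The fingers hang at about (277,260), on the push side of the bar. Next I lower and touch the bar.

```bash
python3 -m crank '[[[0,0,0.03],[0,0,0],1],[[0,0,0.03],[0,0,0],1],[[0,0,0.0145],[0,0,0],1],[[0,0,0.01],[0,0,0],1],[[0,0,0],[0,0,0],1],[[0.004,0,0],[0,0,0],1],[[0.004,0,0],[0,0,0],1]]'
python3 - <<'E'
from h import *
import cv2
im=cv2.imread('pics/c.png')[130:300,330:520]
cv2.imwrite('pics/c2.png',cv2.resize(im,None,fx=4,fy=3.5,interpolation=cv2.INTER_CUBIC))
E
```

```text
time_s: 3.9
tcp_pos: [0.3794, -0.2868, 0.143]
tool_rot: [[0.276, 0.961, 0.001], [0.961, -0.276, -0.001], [-0.001, 0.001, -1.0]]
ft_force: [-3.3, -3.6, -1.0]
grip_width: 0.002
grip_force: 2.1
```

View pics/c2.png

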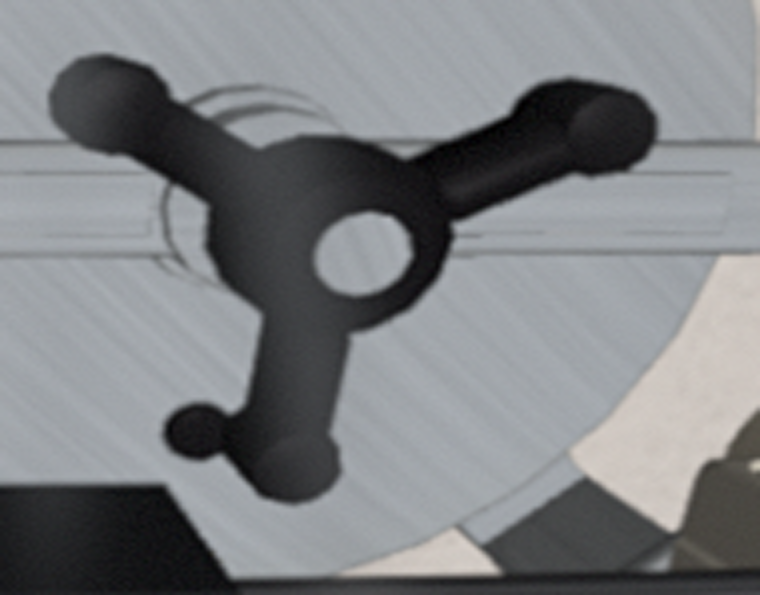

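The crop shows the wheel is three plain arms. The nub is a small plug, apparently down on the lid. There is already contact with the bar at about 4 N, so I swing it along the arc.

```bash
python3 -m crank '[[[0.0097,-0.0018,0],[0,0,6],1],[[0.0097,-0.0018,0],[0,0,6],1],[[0.0097,-0.0018,0],[0,0,6],1],[[0.0097,-0.0018,0],[0,0,6],1],[[0.0097,-0.0018,0],[0,0,6],1],[[0.0097,-0.0018,0],[0,0,6],1],[[0,0,0],[0,0,0],1]]'
python3 - <<'E'
from h import *
s=arm.state();p=s['tcp_pos'];c=np.array([.474,-.2905]);d=p[:2]-c
print(np.hypot(*d),np.degrees(np.arctan2(d[1],d[0])),s['ft_force'],s['torque'],np.array(s['tool_rot'])[:,0],np.round(s['joint_pos'],1))
look('side',['bar_tip','wheel_arm'])
E
```

```text
time_s: 4.6
tcp_pos: [0.4004, -0.2309, 0.1429]
tool_rot: [[0.788, 0.616, 0.001], [0.616, -0.788, -0.0], [0.001, 0.001, -1.0]]
ft_force: [-1.1, -0.6, 0.3]
grip_width: 0.004
grip_force: 0.3
0.09474487014856836 141.01725850096585 [-1.10541294 -0.5530252   0.33167016] [-0.04480328  0.25094674 -0.01522574] [7.88043679e-01 6.15618988e-01 6.48767009e-04] [  9.2  15.6  17.4 119.3  -6.4  45.9 -21.6]
side bar_tip 0.51 [ 0.4021 -0.1891  0.1573]
side wheel_arm 0.56 [ 0.5218 -0.2816  0.1958]
```

```bash
python3 -m crank '[[[0.005,-0.001,0],[0,0,3],1],[[0.005,-0.001,0],[0,0,3],1],[[0.0032,-0.0006,0],[0,0,2],1],[[0,0,0],[0,0,0],1]]'; python3 -m crank '[[[0.003,0,0],[0,0,0],1],[[0,0,0],[0,0,0],1]]'
python3 - <<'E'
from h import *
look('side',['bar_tip','bar','catch'])
E
```

```text
time_s: 5.15
tcp_pos: [0.4085, -0.2224, 0.1424]
tool_rot: [[0.866, 0.501, -0.0], [0.501, -0.866, -0.0], [-0.0, -0.0, -1.0]]
ft_force: [-2.5, -0.4, 1.8]
grip_width: 0.002
grip_force: 1.3
time_s: 5.35
tcp_pos: [0.4105, -0.2208, 0.1421]
tool_rot: [[0.866, 0.501, -0.001], [0.501, -0.866, 0.0], [-0.001, -0.001, -1.0]]
ft_force: [-4.6, -1.6, 3.3]
grip_width: 0.002
grip_force: 2.8
side bar_tip 0.46 [ 0.4182 -0.1809  0.1578]
side catch 0.65 [ 0.4138 -0.1728  0.1512]
side catch 0.2 [0.4433 0.0604 0.0008]
```

```bash
python3 -m crank '[[[0.003,0,0],[0,0,0],1],[[0,0,0],[0,0,0],1]]'; python3 -m crank '[[[0.003,0,0],[0,0,0],1],[[0,0,0],[0,0,0],1],[[0,0,0],[0,0,0],1]]'
python3 - <<'E'
from h import *
look('side',['bar_tip','bar','catch']);a,_=look('scene',['bar_tip','catch']);b,_=look('side',['bar_tip'])
save(cv2.resize(b[130:230,260:380],None,fx=5,fy=5),'d.png')
E
```

```text
time_s: 5.75
tcp_pos: [0.4112, -0.2202, 0.1418]
tool_rot: [[0.866, 0.499, -0.004], [0.499, -0.866, -0.0], [-0.004, -0.002, -1.0]]
ft_force: [-11.5, -6.0, 5.8]
grip_width: 0.008
grip_force: 6.1
time_s: 6.05
tcp_pos: [0.412, -0.2196, 0.1416]
tool_rot: [[0.867, 0.498, -0.007], [0.498, -0.867, -0.0], [-0.006, -0.003, -1.0]]
ft_force: [-17.7, -7.8, 7.8]
grip_width: 0.003
grip_force: 9.5
side bar_tip 0.61 [ 0.4155 -0.1792  0.158 ]
side bar 0.45 [ 0.4766 -0.2902  0.1518]
side catch 0.84 [ 0.4128 -0.1717  0.1501]
side catch 0.62 [ 0.5218 -0.2813  0.198 ]
scene bar_tip 0.62 [ 0.4183 -0.1788  0.1531]
scene catch 0.96 [ 0.4131 -0.1727  0.1521]
side bar_tip 0.49 [ 0.4173 -0.1826  0.1602]
```

View pics/d.png

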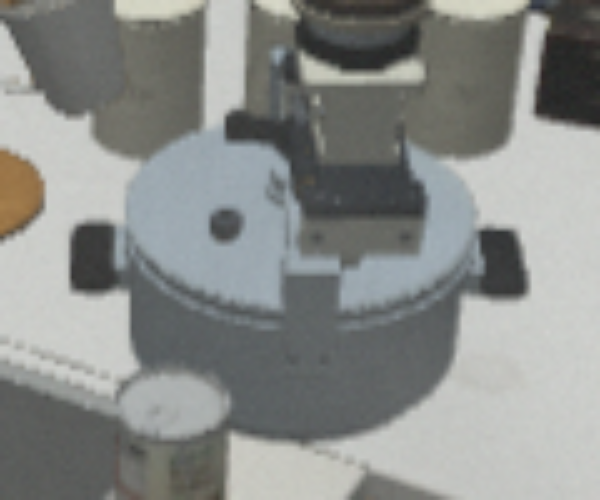

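The bar is against its stops: the force climbed to about 19 N with no further motion. The picture shows the bar end under the catch at (312,280), with the valve clear at (225,222). I back off, lift, and turn to set up behind the wheel arm at about 251°.

```bash
python3 -m crank '[[[-0.008,0,0],[0,0,0],1],[[-0.008,0,0],[0,0,0],1],[[0,0,-0.025],[0,0,0],1],[[0,0,-0.03],[0,0,0],1],[[0,0,-0.03],[0,0,0],1],[[0,0,0],[0,0,-8.2],1],[[0,0,0],[0,0,-8.2],1],[[0,0,0],[0,0,-8.2],1],[[0,0,0],[0,0,-8.2],1],[[0,0,0],[0,0,-8.2],1],[[0,0,0],[0,0,-8.2],1],[[0,0,0],[0,0,-8.2],1],[[0,0,0],[0,0,-8.2],1]]'
python3 -m crank '[[[0,0,0],[0,0,-8.2],1],[[0,0,0],[0,0,-8.2],1],[[0,0,0],[0,0,-8.2],1],[[0,0,0],[0,0,-8.2],1],[[0,0,0],[0,0,-8.2],1],[[0,0,0],[0,0,-8.2],1],[[0,0,0],[0,0,-8.2],1],[[0,0,0],[0,0,-8.2],1],[[0,0,0],[0,0,0],1]]'
cat >> h.py <<'E'
C=np.array([.474,-.2905])
def st(target=None):
    s=arm.state();p=np.array(s['tcp_pos']);R=np.array(s['tool_rot']);d=p[:2]-C
    F=np.array(s['ft_force']);
    print('t',round(s['time_s'],2),'p',p.round(4),'xang',np.degrees(np.arctan2(R[1,0],R[0,0])).round(1),'off in tool',(R[:2,:2].T@d).round(4),'J7',round(s['joint_pos'][6],1),'Ftool',(R.T@F).round(1),'T',np.round(s['torque'],2))
    if target is not None: print('go',(R[:2,:2].T@(np.array(target)-p[:2])).round(4))
E
python3 - <<'E'
from h import *
st([.487,-.345])
for c in('side','scene'): look(c,['wheel_arm','wheel_hub','bar_tip','bar','catch'])
E
```

```text
time_s: 7.8
tcp_pos: [0.4033, -0.2253, 0.2275]
tool_rot: [[-0.105, 0.994, 0.001], [0.994, 0.105, 0.0], [-0.0, 0.001, -1.0]]
ft_force: [-0.3, -1.1, 0.6]
grip_width: 0.003
grip_force: 0.0
time_s: 8.7
tcp_pos: [0.4032, -0.2254, 0.2274]
tool_rot: [[-0.948, 0.319, 0.001], [0.319, 0.948, 0.0], [-0.001, 0.0, -1.0]]
ft_force: [0.3, -0.3, 0.0]
grip_width: 0.002
grip_force: 0.0
t 8.7 p [ 0.4032 -0.2254  0.2274] xang 161.4 off in tool [0.0879 0.0391] J7 94.9 Ftool [-0.4 -0.2 -0. ] T [ 0.07 -0.06  0.01]
go [-0.1176 -0.0866]
side wheel_arm 0.71 [ 0.5224 -0.288   0.197 ]
side wheel_arm 0.41 [0.6024 0.3109 0.0047]
side wheel_hub 0.61 [ 0.4732 -0.2896  0.202 ]
side wheel_hub 0.61 [ 0.477  -0.295   0.1542]
side bar_tip 0.38 [ 0.4129 -0.1795  0.1589]
side bar 0.5 [ 0.4786 -0.2906  0.152 ]
side catch 0.98 [ 0.4123 -0.1743  0.15  ]
scene wheel_arm 0.55 [ 0.5151 -0.2813  0.1935]
scene wheel_hub 0.64 [ 0.4576 -0.0757 -0.0018]
scene wheel_hub 0.47 [ 0.4689 -0.2855  0.1962]
scene bar_tip 0.47 [ 0.4186 -0.1799  0.1554]
scene bar 0.5 [ 0.4739 -0.2908  0.141 ]
```

```bash
python3 -m crank '[[[-0.0294,-0.0217,0],[0,0,0],1],[[-0.0294,-0.0217,0],[0,0,0],1],[[-0.0294,-0.0217,0],[0,0,0],1],[[-0.0294,-0.0217,0],[0,0,0],1],[[0,0,0],[0,0,0],1],[[0,0,0.025],[0,0,0],1],[[0,0,0.0245],[0,0,0],1],[[0,0,0],[0,0,0],1]]'
python3 -m crank '[[[0.004,0,0],[0,0,0],1],[[0.004,0,0],[0,0,0],1],[[0,0,0],[0,0,0],1]]'
python3 - <<'E'
from h import *
st();
E
python3 -m crank '[[[0.004,0,0],[0,0,0],1],[[0,0,0],[0,0,0],1]]'
python3 - <<'E'
from h import *
st();a,_=look('wrist',['wheel_arm','wheel_hub']);save(a,'e.png')
E
```

```text
time_s: 10.1
tcp_pos: [0.4841, -0.3439, 0.1747]
tool_rot: [[-0.947, 0.322, -0.005], [0.322, 0.947, 0.003], [0.006, 0.001, -1.0]]
ft_force: [0.0, -0.4, -0.4]
grip_width: 0.005
grip_force: 0.0
time_s: 10.4
tcp_pos: [0.4785, -0.3432, 0.1792]
tool_rot: [[-0.947, 0.323, 0.002], [0.323, 0.947, -0.001], [-0.002, -0.0, -1.0]]
ft_force: [0.5, 0.5, -0.6]
grip_width: 0.003
grip_force: 0.0
t 10.4 p [ 0.4785 -0.3432  0.1792] xang 161.2 off in tool [-0.0213 -0.0484] J7 104.7 Ftool [-0.3  0.6  0.6] T [ 0.01 -0.05  0.03]
time_s: 10.6
tcp_pos: [0.4762, -0.3426, 0.1792]
tool_rot: [[-0.947, 0.322, 0.004], [0.322, 0.947, -0.002], [-0.005, -0.001, -1.0]]
ft_force: [3.2, -3.0, 0.2]
grip_width: 0.005
grip_force: 2.1
t 10.6 p [ 0.4762 -0.3426  0.1792] xang 161.2 off in tool [-0.0189 -0.0486] J7 104.7 Ftool [-3.9 -1.8 -0.2] T [-0.46 -0.85  0.04]
wrist wheel_hub 0.92 [ 0.476  -0.2886  0.1948]
```

View pics/e.png

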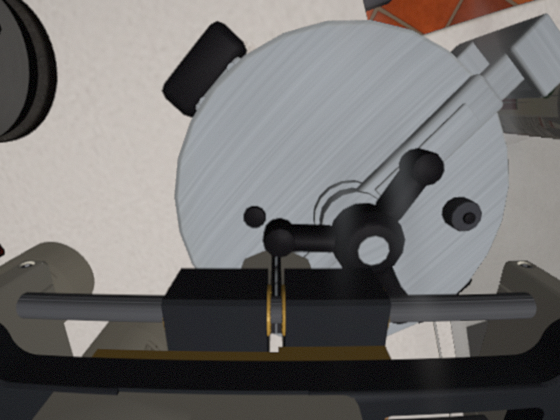

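The arm end is right in front of the fingers at (278,237), with contact at 4 N. The bar end is under its catch at (510,80), the nub is a plug on the lid at (255,215), and the valve is at (462,213). I start the first winding stroke.

```bash
python3 -m crank '[[[0.0022,0,0],[0,0,0],1],[[0.0052,-0.0017,0],[0,0,6],1],[[0.0052,-0.0017,0],[0,0,6],1],[[0.0052,-0.0017,0],[0,0,6],1],[[0.0052,-0.0017,0],[0,0,6],1],[[0.0052,-0.0017,0],[0,0,6],1],[[0.0052,-0.0017,0],[0,0,6],1]]'
python3 - <<'E'
from h import *
st();
E
python3 -m crank '[[[0.0052,-0.0017,0],[0,0,6],1],[[0.0052,-0.0017,0],[0,0,6],1],[[0.0052,-0.0017,0],[0,0,6],1],[[0.0052,-0.0017,0],[0,0,6],1],[[0.0052,-0.0017,0],[0,0,6],1],[[0.0052,-0.0017,0],[0,0,6],1]]'
python3 - <<'E'
from h import *
st();look('side',['wheel_arm','bar_tip'])
E
```

```text
time_s: 11.45
tcp_pos: [0.444, -0.3327, 0.1791]
tool_rot: [[-0.573, 0.819, 0.005], [0.819, 0.573, -0.002], [-0.005, 0.003, -1.0]]
ft_force: [7.8, -2.2, 1.0]
grip_width: 0.005
grip_force: 3.2
t 11.45 p [ 0.444  -0.3327  0.1791] xang 125.0 off in tool [-0.0174 -0.0487] J7 72.9 Ftool [-6.3  5.1 -0.9] T [-0.44 -1.86 -0.09]
time_s: 12.05
tcp_pos: [0.423, -0.3086, 0.1791]
tool_rot: [[0.019, 1.0, 0.004], [1.0, -0.019, -0.003], [-0.003, 0.004, -1.0]]
ft_force: [4.1, -6.1, 0.5]
grip_width: 0.006
grip_force: 3.0
t 12.05 p [ 0.423  -0.3086  0.1791] xang 88.9 off in tool [-0.0191 -0.0506] J7 38.7 Ftool [-6.   4.2 -0.4] T [-1.4  -1.03 -0.07]
side wheel_arm 0.64 [ 0.4985 -0.3313  0.1999]
side bar_tip 0.65 [ 0.4146 -0.1823  0.161 ]
```

Running free at about 6 N, and the wheel follows. I continue the stroke, then back off and lift.

```bash
python3 -m crank '[[[0.0052,-0.0017,0],[0,0,6],1],[[0.0052,-0.0017,0],[0,0,6],1],[[0.0052,-0.0017,0],[0,0,6],1],[[0.0052,-0.0017,0],[0,0,6],1],[[0.0052,-0.0017,0],[0,0,6],1],[[0.0052,-0.0017,0],[0,0,6],1],[[0.0052,-0.0017,0],[0,0,6],1],[[0.0052,-0.0017,0],[0,0,6],1],[[0.0052,-0.0017,0],[0,0,6],1],[[0.0052,-0.0017,0],[0,0,6],1],[[0.0052,-0.0017,0],[0,0,6],1]]'
python3 - <<'E'
from h import *
st()
E
python3 -m crank '[[[0.0052,-0.0017,0],[0,0,6],1],[[0.0052,-0.0017,0],[0,0,6],1],[[0.0052,-0.0017,0],[0,0,6],1],[[0.0052,-0.0017,0],[0,0,6],1],[[0.0052,-0.0017,0],[0,0,6],1],[[0.0052,-0.0017,0],[0,0,6],1],[[0.0052,-0.0017,0],[0,0,6],1],[[0.0052,-0.0017,0],[0,0,6],1],[[0.0052,-0.0017,0],[0,0,6],1],[[0.0052,-0.0017,0],[0,0,6],1],[[0.0052,-0.0017,0],[0,0,6],1]]'
python3 - <<'E'
from h import *
st()
E
python3 -m crank '[[[-0.006,0,0],[0,0,0],1],[[-0.006,0,0],[0,0,0],1],[[0,0,-0.02],[0,0,0],1],[[0,0,-0.025],[0,0,0],1],[[0,0,0],[0,0,0],1]]'
python3 - <<'E'
from h import *
st();look('side',['wheel_arm','bar_tip']);look('wrist',['wheel_arm','bar_tip'])
E
```

```text
time_s: 13.3
tcp_pos: [0.4323, -0.2522, 0.178]
tool_rot: [[0.921, 0.389, -0.002], [0.389, -0.921, -0.0], [-0.002, -0.001, -1.0]]
ft_force: [-5.0, -3.9, 5.2]
grip_width: 0.0
grip_force: 3.3
t 13.3 p [ 0.4323 -0.2522  0.178 ] xang 22.9 off in tool [-0.0235 -0.0515] J7 -27.6 Ftool [-6.2  1.7 -5.2] T [-0.92  1.25 -0.06]
time_s: 14.4
tcp_pos: [0.4886, -0.2361, 0.1767]
tool_rot: [[0.733, -0.681, -0.004], [-0.681, -0.733, 0.007], [-0.008, -0.003, -1.0]]
ft_force: [-2.6, 12.1, 3.1]
grip_width: 0.006
grip_force: 4.8
t 14.4 p [ 0.4886 -0.2361  0.1767] xang -42.9 off in tool [-0.0264 -0.0498] J7 -85.5 Ftool [-10.2  -7.1  -3. ] T [2.58 0.63 0.1 ]
time_s: 14.9
tcp_pos: [0.4816, -0.2332, 0.2254]
tool_rot: [[0.734, -0.679, 0.004], [-0.679, -0.734, -0.001], [0.004, -0.002, -1.0]]
ft_force: [-0.6, 0.4, 0.6]
grip_width: 0.006
grip_force: 0.0
t 14.9 p [ 0.4816 -0.2332  0.2254] xang -42.7 off in tool [-0.0333 -0.0472] J7 -88.9 Ftool [-0.7  0.1 -0.6] T [ 0.09  0.08 -0.04]
side wheel_arm 0.7 [ 0.4797 -0.2899  0.1563]
side wheel_arm 0.68 [ 0.4303 -0.2903  0.1971]
side bar_tip 0.41 [ 0.4165 -0.1789  0.1644]
wrist wheel_arm 0.67 [ 0.4298 -0.29    0.1904]
```

The wheel arm is now at about 179°, so the wheel has turned roughly 192°. I unwind the wrist above the wheel for stroke 2.

```bash
python3 -m crank '[[[0,0,0],[0,0,-8.4],1],[[0,0,0],[0,0,-8.4],1],[[0,0,0],[0,0,-8.4],1],[[0,0,0],[0,0,-8.4],1],[[0,0,0],[0,0,-8.4],1],[[0,0,0],[0,0,-8.4],1],[[0,0,0],[0,0,-8.4],1],[[0,0,0],[0,0,-8.4],1],[[0,0,0],[0,0,-8.4],1],[[0,0,0],[0,0,-8.4],1],[[0,0,0],[0,0,-8.4],1],[[0,0,0],[0,0,-8.4],1],[[0,0,0],[0,0,-8.4],1],[[0,0,0],[0,0,-8.4],1],[[0,0,0],[0,0,-8.4],1],[[0,0,0],[0,0,-8.4],1],[[0,0,0],[0,0,-8.4],1],[[0,0,0],[0,0,-8.4],1],[[0,0,0],[0,0,-8.4],1],[[0,0,0],[0,0,-8.4],1]]'
python3 -m crank '[[[0,0,0],[0,0,-8.4],1],[[0,0,0],[0,0,-8.4],1],[[0,0,0],[0,0,-8.4],1],[[0,0,0],[0,0,-8.4],1],[[0,0,0],[0,0,-8.4],1],[[0,0,0],[0,0,-8.4],1],[[0,0,0],[0,0,-8.4],1],[[0,0,0],[0,0,-8.4],1],[[0,0,0],[0,0,-8.4],1],[[0,0,0],[0,0,0],1]]'
python3 - <<'E'
from h import *
st([.5248,-.3213]);look('side',['wheel_arm','wheel_hub']);look('scene',['wheel_arm','wheel_hub'])
E
```

```text
time_s: 17.2
tcp_pos: [0.4806, -0.232, 0.222]
tool_rot: [[-0.581, 0.814, -0.001], [0.814, 0.581, 0.0], [0.001, -0.001, -1.0]]
ft_force: [0.3, 0.6, -1.3]
grip_width: 0.003
grip_force: 0.0
time_s: 18.2
tcp_pos: [0.4806, -0.2321, 0.2221]
tool_rot: [[-0.934, -0.357, -0.001], [-0.357, 0.934, 0.001], [0.001, 0.001, -1.0]]
ft_force: [0.4, -0.3, 0.9]
grip_width: 0.004
grip_force: 0.0
t 18.2 p [ 0.4806 -0.2321  0.2221] xang -159.1 off in tool [-0.027   0.0521] J7 132.0 Ftool [-0.3 -0.4 -0.9] T [ 0.11 -0.08  0.03]
go [-0.0094 -0.0991]
side wheel_arm 0.71 [ 0.4134 -0.1844  0.1645]
side wheel_arm 0.46 [ 0.4286 -0.2894  0.1967]
side wheel_hub 0.52 [ 0.4723 -0.2915  0.2037]
scene wheel_arm 0.56 [ 0.4239 -0.2901  0.1943]
scene wheel_hub 0.47 [ 0.4754 -0.2844  0.1974]
```

```bash
python3 -m crank '[[[-0.004,-0.033,0],[0,0,0],1],[[-0.004,-0.033,0],[0,0,0],1],[[-0.002,-0.033,0],[0,0,0],1],[[0,0,0],[0,0,0],1],[[0,0,0.02],[0,0,0],1],[[0,0,0.023],[0,0,0],1],[[0,0,0],[0,0,0],1]]'
python3 -m crank '[[[0.005,0,0],[0,0,0],1],[[0.003,0,0],[0,0,0],1],[[0,0,0],[0,0,0],1]]'
python3 - <<'E'
from h import *
st()
E
python3 -m crank '[[[0.004,0,0],[0,0,0],1],[[0,0,0],[0,0,0],1]]'
python3 - <<'E'
from h import *
st()
E
```

```text
time_s: 19.2
tcp_pos: [0.5238, -0.3194, 0.1769]
tool_rot: [[-0.935, -0.355, -0.005], [-0.355, 0.935, 0.003], [0.004, 0.004, -1.0]]
ft_force: [0.1, 0.8, -0.9]
grip_width: 0.002
grip_force: 0.0
time_s: 19.5
tcp_pos: [0.518, -0.3246, 0.1811]
tool_rot: [[-0.935, -0.354, 0.001], [-0.354, 0.935, -0.001], [-0.001, -0.002, -1.0]]
ft_force: [-0.1, 0.8, 0.9]
grip_width: 0.004
grip_force: 0.0
t 19.5 p [ 0.518  -0.3246  0.1811] xang -159.3 off in tool [-0.029  -0.0475] J7 139.9 Ftool [-0.2  0.8 -0.9] T [ 0.13 -0.04 -0.02]
time_s: 19.7
tcp_pos: [0.514, -0.3258, 0.1803]
tool_rot: [[-0.935, -0.354, 0.0], [-0.354, 0.935, -0.001], [-0.0, -0.001, -1.0]]
ft_force: [0.3, -1.1, 0.4]
grip_width: 0.005
grip_force: 0.0
t 19.7 p [ 0.514  -0.3258  0.1803] xang -159.2 off in tool [-0.0249 -0.0472] J7 140.2 Ftool [ 0.1 -1.2 -0.4] T [ 0.11 -0.02 -0.06]
```

```bash
python3 -m crank '[[[0.004,0,0],[0,0,0],1],[[0.003,0,0],[0,0,0],1],[[0.0051,-0.0017,0],[0,0,6],1],[[0.0051,-0.0017,0],[0,0,6],1],[[0.0051,-0.0017,0],[0,0,6],1],[[0.0051,-0.0017,0],[0,0,6],1],[[0.0051,-0.0017,0],[0,0,6],1],[[0.0051,-0.0017,0],[0,0,6],1]]'
python3 - <<'E'
from h import *
st();look('side',['wheel_arm'])
E
python3 -m crank '[[[0.0051,-0.0017,0],[0,0,6],1],[[0.0051,-0.0017,0],[0,0,6],1],[[0.0051,-0.0017,0],[0,0,6],1],[[0.0051,-0.0017,0],[0,0,6],1],[[0.0051,-0.0017,0],[0,0,6],1],[[0.0051,-0.0017,0],[0,0,6],1],[[0.0051,-0.0017,0],[0,0,6],1],[[0.0051,-0.0017,0],[0,0,6],1]]'
python3 - <<'E'
from h import *
st();look('side',['wheel_arm'])
E
```

```text
time_s: 20.5
tcp_pos: [0.4809, -0.3412, 0.1803]
tool_rot: [[-0.964, 0.266, 0.004], [0.266, 0.964, -0.001], [-0.004, -0.0, -1.0]]
ft_force: [7.8, -0.5, -2.6]
grip_width: 0.008
grip_force: 3.6
t 20.5 p [ 0.4809 -0.3412  0.1803] xang 164.6 off in tool [-0.0201 -0.0471] J7 111.0 Ftool [-7.7  1.6  2.7] T [-0.2  -1.61 -0.04]
side wheel_arm 0.61 [ 0.445  -0.259   0.1981]
time_s: 21.4
tcp_pos: [0.4409, -0.3289, 0.1804]
tool_rot: [[-0.449, 0.894, 0.004], [0.894, 0.449, -0.002], [-0.004, 0.002, -1.0]]
ft_force: [7.6, -3.3, -3.8]
grip_width: 0.003
grip_force: 3.5
t 21.4 p [ 0.4409 -0.3289  0.1804] xang 116.7 off in tool [-0.0194 -0.0469] J7 68.9 Ftool [-6.4  5.3  3.9] T [-0.65 -1.69 -0.1 ]
side wheel_arm 0.66 [ 0.4774 -0.2471  0.1966]
```

Turned about 285° so far. The catches can't be met before about 367°, so I run another 72° and then go carefully.

```bash
python3 -m crank '[[[0.0051,-0.0017,0],[0,0,6],1],[[0.0051,-0.0017,0],[0,0,6],1],[[0.0051,-0.0017,0],[0,0,6],1],[[0.0051,-0.0017,0],[0,0,6],1],[[0.0051,-0.0017,0],[0,0,6],1],[[0.0051,-0.0017,0],[0,0,6],1],[[0.0051,-0.0017,0],[0,0,6],1],[[0.0051,-0.0017,0],[0,0,6],1],[[0.0051,-0.0017,0],[0,0,6],1],[[0.0051,-0.0017,0],[0,0,6],1],[[0.0051,-0.0017,0],[0,0,6],1],[[0.0051,-0.0017,0],[0,0,6],1]]'
cat >> h.py <<'E'
def push():
    s=arm.state();p=np.array(s['tcp_pos']);R=np.array(s['tool_rot']);d=p[:2]-C;F=np.array(s['ft_force'])
    off=R[:2,:2].T@d;f=R.T@F
    a=np.degrees(np.arctan2(R[1,0],R[0,0]))+90-np.degrees(np.arctan2(off[0]+.0195,-off[1]))
    M=d[0]*F[1]-d[1]*F[0]
    print('t',round(s['time_s'],2),'z',p[2].round(4),'off',off.round(4),'arm',a.round(1),'J7',round(s['joint_pos'][6],1),'F',f.round(1),'push@42',round((M+s['torque'][2])/.042,1),'noT',round(M/.042,1),'Fx-based',round(-f[0]*.047/.042,1))
E
python3 - <<'E'
from h import *
push();look('side',['wheel_arm'])
E
python3 -m crank '[[[0.0026,-0.0009,0],[0,0,3],1],[[0.0026,-0.0009,0],[0,0,3],1],[[0.0026,-0.0009,0],[0,0,3],1],[[0.0026,-0.0009,0],[0,0,3],1]]' | head -1
python3 - <<'E'
from h import *
push()
E
```

```text
time_s: 22.7
tcp_pos: [0.4264, -0.2714, 0.1804]
tool_rot: [[0.712, 0.702, 0.001], [0.702, -0.712, -0.004], [-0.002, 0.004, -1.0]]
ft_force: [-0.0, -8.4, -0.4]
grip_width: 0.006
grip_force: 3.5
t 22.7 z 0.1804 off [-0.0206 -0.047 ] arm 135.9 J7 -1.1 F [-5.9  6.   0.4] push@42 7.8 noT 9.6 Fx-based 6.6
side wheel_arm 0.68 [ 0.5211 -0.2821  0.1983]
time_s: 23.2
t 23.2 z 0.1803 off [-0.0206 -0.0473] arm 124.0 J7 -12.6 F [-5.1  4.4 -2.3] push@42 6.5 noT 7.9 Fx-based 5.7
```

```bash
python3 -m crank '[[[0.0026,-0.0009,0],[0,0,3],1],[[0.0026,-0.0009,0],[0,0,3],1],[[0.0026,-0.0009,0],[0,0,3],1],[[0.0026,-0.0009,0],[0,0,3],1]]' | head -1
python3 -c 'from h import *;push()'
python3 -m crank '[[[0.0026,-0.0009,0],[0,0,3],1],[[0.0026,-0.0009,0],[0,0,3],1],[[0.0026,-0.0009,0],[0,0,3],1],[[0.0026,-0.0009,0],[0,0,3],1]]' | head -1
python3 -c 'from h import *;push()'
```

```text
time_s: 23.6
t 23.6 z 0.1801 off [-0.0205 -0.0474] arm 111.9 J7 -23.8 F [-5.1  3.3 -3.7] push@42 5.6 noT 7.4 Fx-based 5.7
time_s: 24.0
t 24.0 z 0.18 off [-0.0203 -0.0475] arm 99.7 J7 -34.6 F [-5.8  3.  -5.4] push@42 6.0 noT 8.0 Fx-based 6.5
```

```bash
python3 -m crank '[[[0.0026,-0.0009,0],[0,0,3],1],[[0.0026,-0.0009,0],[0,0,3],1],[[0.0026,-0.0009,0],[0,0,3],1],[[0.0026,-0.0009,0],[0,0,3],1]]' | head -1
python3 -c 'from h import *;push()'
python3 -m crank '[[[0.0026,-0.0009,0],[0,0,3],1],[[0.0026,-0.0009,0],[0,0,3],1],[[0.0026,-0.0009,0],[0,0,3],1],[[0.0026,-0.0009,0],[0,0,3],1]]' | head -1
python3 -c 'from h import *;push()'
```

```text
time_s: 24.4
t 24.4 z 0.1798 off [-0.0203 -0.0477] arm 87.6 J7 -45.0 F [-6.5  1.9 -5.3] push@42 7.3 noT 8.3 Fx-based 7.3
time_s: 24.8
t 24.8 z 0.1796 off [-0.0202 -0.0479] arm 75.6 J7 -55.0 F [-7.2  2.2 -5.9] push@42 7.8 noT 9.2 Fx-based 8.1
```

```bash
python3 -m crank '[[[0.0026,-0.0009,0],[0,0,3],1],[[0.0026,-0.0009,0],[0,0,3],1],[[0.0026,-0.0009,0],[0,0,3],1]]' | head -1
python3 -c 'from h import *;push()'
python3 -m crank '[[[0.0026,-0.0009,0],[0,0,3],1],[[0.0026,-0.0009,0],[0,0,3],1],[[0.0026,-0.0009,0],[0,0,3],1]]' | head -1
python3 -c 'from h import *;push();look("side",["bar_tip","bar","wheel_arm"])'
```

```text
time_s: 25.1
t 25.1 z 0.1796 off [-0.0201 -0.048 ] arm 66.5 J7 -62.3 F [-5.9  2.3 -6.1] push@42 7.0 noT 7.9 Fx-based 6.7
time_s: 25.4
t 25.4 z 0.1795 off [-0.02   -0.0481] arm 57.3 J7 -69.5 F [-7.3  1.9 -5.8] push@42 8.2 noT 9.3 Fx-based 8.2
side bar_tip 0.68 [ 0.4603 -0.0748  0.0083]
side bar_tip 0.59 [ 0.4161 -0.1836  0.1674]
side bar 0.49 [ 0.4795 -0.2934  0.1615]
side wheel_arm 0.68 [ 0.4157 -0.1829  0.1689]
side wheel_arm 0.64 [ 0.499  -0.3345  0.1982]
```

```bash
python3 -m crank '[[[0.0026,-0.0009,0],[0,0,3],1],[[0.0026,-0.0009,0],[0,0,3],1],[[0.0026,-0.0009,0],[0,0,3],1]]' | head -1
python3 -c 'from h import *;push()'
python3 -m crank '[[[0.0026,-0.0009,0],[0,0,3],1],[[0.0026,-0.0009,0],[0,0,3],1]]' | head -1
python3 -c 'from h import *;push()'
```

```text
time_s: 25.9
t 25.9 z 0.1794 off [-0.0199 -0.0484] arm 48.2 J7 -76.6 F [-7.2  1.9 -4.4] push@42 7.1 noT 9.2 Fx-based 8.1
time_s: 26.1
t 26.1 z 0.1794 off [-0.0198 -0.0484] arm 42.1 J7 -81.3 F [-7.4  1.3 -5.6] push@42 9.1 noT 9.1 Fx-based 8.3
```

```bash
python3 -m crank '[[[0.0026,-0.0009,0],[0,0,3],1],[[0.0026,-0.0009,0],[0,0,3],1]]' | head -1
python3 -c 'from h import *;push()'
```

```text
time_s: 26.3
t 26.3 z 0.1794 off [-0.0198 -0.0485] arm 36.1 J7 -86.0 F [-8.4  2.7 -4.5] push@42 10.5 noT 10.9 Fx-based 9.4
```

```bash
python3 -m crank '[[[0.0017,-0.0006,0],[0,0,2],1],[[0.0017,-0.0006,0],[0,0,2],1]]' | head -1
python3 -c 'from h import *;push()'
```

```text
time_s: 26.5
t 26.5 z 0.1793 off [-0.0198 -0.0485] arm 32.1 J7 -89.1 F [-6.4  1.7 -4.6] push@42 7.4 noT 8.2 Fx-based 7.1
```

```bash
python3 -m crank '[[[0.0017,-0.0006,0],[0,0,2],1],[[0.0017,-0.0006,0],[0,0,2],1]]' | head -1
python3 -c 'from h import *;push()'
```

```text
time_s: 26.7
t 26.7 z 0.1793 off [-0.0198 -0.0486] arm 28.2 J7 -92.4 F [-6.   1.9 -4.8] push@42 7.6 noT 7.8 Fx-based 6.7
```

```bash
python3 -m crank '[[[0.0017,-0.0006,0],[0,0,2],1],[[0.0017,-0.0006,0],[0,0,2],1]]' | head -1
python3 -c 'from h import *;push()'
```

```text
time_s: 26.9
t 26.9 z 0.1793 off [-0.0199 -0.0486] arm 24.3 J7 -95.6 F [-6.6  2.  -4.4] push@42 6.3 noT 8.6 Fx-based 7.4
```

```bash
python3 -m crank '[[[0.0017,-0.0006,0],[0,0,2],1],[[0.0017,-0.0006,0],[0,0,2],1],[[0.0017,-0.0006,0],[0,0,2],1]]' | head -1
python3 -c 'from h import *;push()'
```

```text
time_s: 27.2
t 27.2 z 0.1793 off [-0.0201 -0.0486] arm 18.6 J7 -100.7 F [-6.7  1.7 -4.8] push@42 8.6 noT 8.5 Fx-based 7.5
```

```bash
python3 -m crank '[[[0.0017,-0.0006,0],[0,0,2],1],[[0.0017,-0.0006,0],[0,0,2],1],[[0.0017,-0.0006,0],[0,0,2],1]]' | head -1
python3 -c 'from h import *;push()'
```

```text
time_s: 27.5
t 27.5 z 0.1793 off [-0.0203 -0.0486] arm 12.9 J7 -105.8 F [-7.3  2.3 -5.4] push@42 7.0 noT 9.5 Fx-based 8.1
```

```bash
python3 -m crank '[[[0.0017,-0.0006,0],[0,0,2],1],[[0.0017,-0.0006,0],[0,0,2],1],[[0.0017,-0.0006,0],[0,0,2],1]]' | head -1
python3 -c 'from h import *;push()'
```

```text
time_s: 27.8
t 27.8 z 0.1793 off [-0.0206 -0.0486] arm 7.2 J7 -110.9 F [-8.1  2.5 -5.6] push@42 8.6 noT 10.5 Fx-based 9.0
```

```bash
python3 -m crank '[[[0.0017,-0.0006,0],[0,0,2],1],[[0.0017,-0.0006,0],[0,0,2],1]]' | head -1
python3 -c 'from h import *;push()'
```

```text
time_s: 28.0
t 28.0 z 0.1793 off [-0.0207 -0.0486] arm 3.3 J7 -114.4 F [-8.6  3.3 -5.9] push@42 11.0 noT 11.6 Fx-based 9.6
```

```bash
python3 -m crank '[[[0.0017,-0.0006,0],[0,0,2],1],[[0.0017,-0.0006,0],[0,0,2],1]]' | head -1
python3 -c 'from h import *;push()'
```

```text
time_s: 28.2
t 28.2 z 0.1793 off [-0.0209 -0.0485] arm -0.5 J7 -117.9 F [-9.3  2.6 -5.9] push@42 10.1 noT 12.0 Fx-based 10.4
```

```bash
python3 -m crank '[[[0.0017,-0.0006,0],[0,0,2],1],[[0.0017,-0.0006,0],[0,0,2],1]]' | head -1
python3 -c 'from h import *;push()'
```

```text
time_s: 28.4
t 28.4 z 0.1793 off [-0.0211 -0.0485] arm -4.3 J7 -121.5 F [-10.1   3.   -6.2] push@42 11.2 noT 13.1 Fx-based 11.3
```

The push is now clearly rising, about 0.2 N per degree, to ~11 N. The target is about 13–14 N.

```bash
python3 -m crank '[[[0.0017,-0.0006,0],[0,0,2],1],[[0.0017,-0.0006,0],[0,0,2],1]]' | head -1
python3 -c 'from h import *;push()'
```

```text
time_s: 28.6
t 28.6 z 0.1793 off [-0.0213 -0.0485] arm -8.0 J7 -125.0 F [-10.1   3.4  -6.2] push@42 10.3 noT 13.4 Fx-based 11.3
```

```bash
python3 -m crank '[[[0.0017,-0.0006,0],[0,0,2],1],[[0.0017,-0.0006,0],[0,0,2],1]]' | head -1
python3 -c 'from h import *;push()'
```

```text
time_s: 28.8
t 28.8 z 0.1793 off [-0.0215 -0.0484] arm -11.8 J7 -128.6 F [-10.5   2.7  -6.5] push@42 12.6 noT 13.4 Fx-based 11.7
```

```bash
python3 -m crank '[[[0.0017,-0.0006,0],[0,0,2],1],[[0.0017,-0.0006,0],[0,0,2],1],[[0.0017,-0.0006,0],[0,0,2],1]]' | head -1
python3 -c 'from h import *;push()'
```

```text
time_s: 29.1
t 29.1 z 0.1793 off [-0.0218 -0.0484] arm -17.3 J7 -133.9 F [-11.2   3.7  -6.4] push@42 12.5 noT 14.7 Fx-based 12.5
```

```bash
python3 -m crank '[[[0.0017,-0.0006,0],[0,0,2],1],[[0.0017,-0.0006,0],[0,0,2],1]]' | head -1
python3 -c 'from h import *;push();look("side",["bar_tip","wheel_arm"])'
```

```text
time_s: 29.3
t 29.3 z 0.1793 off [-0.022  -0.0483] arm -21.1 J7 -137.5 F [-10.8   3.   -6. ] push@42 11.2 noT 13.9 Fx-based 12.1
side bar_tip 0.58 [ 0.4147 -0.181   0.1699]
side bar_tip 0.35 [ 0.4933 -0.2149  0.1637]
side wheel_arm 0.63 [ 0.4391 -0.3226  0.1974]
```

```bash
python3 -m crank '[[[0.0017,-0.0006,0],[0,0,2],1],[[0.0017,-0.0006,0],[0,0,2],1],[[0.0017,-0.0006,0],[0,0,2],1]]' | head -1
python3 -c 'from h import *;push()'
```

```text
time_s: 29.75
t 29.75 z 0.1793 off [-0.0223 -0.0482] arm -26.7 J7 -142.9 F [-10.5   3.   -5.6] push@42 12.4 noT 13.6 Fx-based 11.7
```

```bash
python3 -m crank '[[[0.0017,-0.0006,0],[0,0,2],1],[[0.0017,-0.0006,0],[0,0,2],1]]' | head -1
python3 -c 'from h import *;push()'
```

```text
time_s: 29.95
t 29.95 z 0.1793 off [-0.0225 -0.0481] arm -30.4 J7 -146.5 F [-12.2   3.9  -5.1] push@42 15.4 noT 16.1 Fx-based 13.7
```

The push reads about 14 N. I back off and check the sensor bias in this pose, plus the bar.

```bash
python3 -m crank '[[[-0.006,0,0],[0,0,0],1],[[-0.006,0,0],[0,0,0],1],[[0,0,0],[0,0,0],1]]' | head -1
python3 -c 'from h import *;push()'
python3 -m crank '[[[0,0,-0.025],[0,0,0],1],[[0,0,-0.03],[0,0,0],1],[[0,0,0],[0,0,0],1],[[0,0,0],[0,0,0],1]]' | head -1
python3 - <<'E'
from h import *
push()
for c in('side','scene','wrist'): look(c,['bar_tip','wheel_arm','bar','wheel_hub'])
E
```

```text
time_s: 30.25
t 30.25 z 0.1794 off [-0.0315 -0.0487] arm -20.2 J7 -147.6 F [ 0.1 -0.9  0.2] push@42 -1.1 noT -0.7 Fx-based -0.1
time_s: 30.65
t 30.65 z 0.2352 off [-0.0303 -0.0488] arm -21.7 J7 -152.2 F [-0.6  1.5  0.6] push@42 1.0 noT 1.8 Fx-based 0.7
side bar_tip 0.68 [ 0.4164 -0.1819  0.1687]
side wheel_arm 0.54 [ 0.4361 -0.3192  0.1973]
side wheel_arm 0.36 [ 0.4132 -0.172   0.1495]
side bar 0.56 [ 0.4774 -0.2925  0.1631]
scene bar_tip 0.57 [ 0.4185 -0.1808  0.1658]
scene wheel_arm 0.51 [ 0.4302 -0.3147  0.19  ]
scene bar 0.59 [ 0.4732 -0.2864  0.1573]
scene bar 0.16 [ 0.415  -0.1784  0.164 ]
scene wheel_hub 0.88 [ 0.4732 -0.2863  0.193 ]
wrist bar_tip 0.63 [ 0.4155 -0.1794  0.165 ]
wrist bar_tip 0.21 [ 0.4446  0.0622 -0.0049]
wrist wheel_arm 0.35 [ 0.4432  0.0623 -0.0017]
wrist wheel_hub 0.71 [ 0.4758 -0.2906  0.1916]
wrist wheel_hub 0.55 [ 0.4765 -0.2943  0.0046]
```

The unloaded reading is about zero, so the 12–15 N was real against about 7 N free. The bar is up about 11 mm and still at 117° under the catches, and the wheel has turned about 520°. The tool is clear, so I hand in.

```bash
python3 -c 'from bench import arm;print(arm.close_job())'
```

```text
the job is handed in; nothing more can be done
None
```

I swung the bar home under both catches, wound the wheel about 520° until it took roughly twice the free push (about 14 N against 7 N), and handed the job in with the arm clear; it returned no verdict.

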